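# Put the screwdrivers back in the rack by length

## Task

Put the four loose screwdrivers away in the screwdriver rack, one in each cradle, graded by length: the longest in the cradle with the longest floor strip at the left-hand end, and so on down to the shortest. Each must lie level and straight, handle down in the wide notch, shank down in the narrow one, the front of the handle in the gap between them. Do not disturb the toy truck or the oil bottle.

Things in the scene. Friction and masses are not known exactly. Their poses are not given: they have to be found in the camera images.
- driver_red: red screwdriver, loose, 220 mm long, lying level on the 3 mm teal mat: octagonal handle, black butt, 30 mm across flats (two stand upright: grip width 30); steel shank 8 mm thick, 110 mm long. Origin on the axis in the handle, near balance point, 74 mm from the butt, 146 mm from the tip; straight handle from -74 to +22 mm, 14 mm neck, then shank. x along the axis to the tip; y, z roll with it.
- driver_blue: blue screwdriver, loose, 190 mm long, lying level on the 3 mm teal mat: octagonal handle, black butt, 28 mm across flats (two stand upright: grip width 28); steel shank 7 mm thick, 88 mm long. Origin on the axis in the handle, near balance point, 66 mm from the butt, 124 mm from the tip; straight handle from -66 to +22 mm, 14 mm neck, then shank. x along the axis to the tip; y, z roll with it.
- driver_orange: orange screwdriver, loose, 160 mm long, lying level on the 3 mm teal mat: octagonal handle, black butt, 26 mm across flats (two stand upright: grip width 26); steel shank 6 mm thick, 66 mm long. Origin on the axis in the handle, near balance point, 58 mm from the butt, 102 mm from the tip; straight handle from -58 to +22 mm, 14 mm neck, then shank. x along the axis to the tip; y, z roll with it.
- driver_green: green screwdriver, loose, 130 mm long, lying level on the 3 mm teal mat: octagonal handle, black butt, 24 mm across flats (two stand upright: grip width 24); steel shank 5 mm thick, 44 mm long. Origin on the axis in the handle, near balance point, 50 mm from the butt, 80 mm from the tip; straight handle from -50 to +22 mm, 14 mm neck, then shank. x along the axis to the tip; y, z roll with it.
- cradle_1: fixed cradle of rack, pale notches on a dark strip, left end from handle side; strip 232 mm long. Origin mid-floor of handle notch, 22 above table; x to shank notch, z up; pitch 60. Handle notch x -6..6, floor 36 wide, mouth 48, 16 deep. Shank notch x 84..96, floor 11 higher, 16 wide, mouth 36, 12 deep. Strip 14 below origin. Its driver lies level, axis 15 above, origin at x 34 (mm)
- cradle_2: fixed cradle of rack, pale notches on a dark strip, second from left from handle side; strip 210 mm long. Origin mid-floor of handle notch, 22 above table; x to shank notch, z up; pitch 60. Handle notch x -6..6, floor 36 wide, mouth 48, 16 deep. Shank notch x 84..96, floor 10.5 higher, 16 wide, mouth 36, 12 deep. Strip 14 below origin. Its driver lies level, axis 14 above, origin at x 34 (mm)
- cradle_3: fixed cradle of rack, pale notches on a dark strip, third from left from handle side; strip 188 mm long. Origin mid-floor of handle notch, 22 above table; x to shank notch, z up; pitch 60. Handle notch x -6..6, floor 36 wide, mouth 48, 16 deep. Shank notch x 84..96, floor 10 higher, 16 wide, mouth 36, 12 deep. Strip 14 below origin. Its driver lies level, axis 13 above, origin at x 34 (mm)
- cradle_4: fixed cradle of rack, pale notches on a dark strip, right end from handle side; strip 166 mm long. Origin mid-floor of handle notch, 22 above table; x to shank notch, z up; pitch 60. Handle notch x -6..6, floor 36 wide, mouth 48, 16 deep. Shank notch x 84..96, floor 9.5 higher, 16 wide, mouth 36, 12 deep. Strip 14 below origin. Its driver lies level, axis 12 above, origin at x 34 (mm)
- toy_truck: bystander: yellow toy tipper truck with black wheels, loose, 135 mm long, 70 mm wide, 73 mm high, standing beyond the work; origin under its middle, x towards its cab
- oil_bottle: bystander: small amber oil bottle with white cap, loose, 38 mm across, 95 mm high, standing to the robot's left; origin under its middle
Not all that is in view belongs to the job. What is shaped like the driver_orange but pink or yellow is not meant.

How it is judged:
By the outcome, as a careful person would: the job done as asked, in the order asked, and still so for the second after the job is handed in, with the robot touching nothing.
It also fails if it takes over 107 s, if anything falls off the work surface, if the arm or the gripper's body presses on something with over 40 N, if the wrist force passes 120 N, or if a joint passes its speed limit or range.

## Robot

A 6-joint arm with a two-finger parallel gripper is mounted at the origin on the work surface. World frame = base frame: x ahead of the robot, y to its left, z up, the work surface at z = 0. Lengths are in m, angles in degrees, forces in N, time in s.
With the tool pointing down it reaches from about 0.375 to 0.9 m from the base axis. Payload 3.1 kg.
Tool frame: the origin (TCP) lies at the very end of the fingers, on their centre line; the grasp point (between the pads) lies 19 mm behind it (r.grasp_offset is the distance from the TCP to the grasp point, in m); z points along the fingers, y is the line along which they close (so a half turn about z gives the same grasp; the last joint's range is limited). The gripper opens to 87 mm and grips with 3 to 60 N. Pads are 19 mm wide; open, the fingers measure 117 mm over their backs; the gripper's body (75 mm by 190 mm) begins 51 mm behind the grasp point.
Start: joints at [54.574, 30.224, 82.088, -0, 67.689, -10.227], TCP at [0.266, 0.566, 0.223] pointing down, gripper open.
Joint ranges: [-176.69, 176.69], [-43.24, 126.21], [12.49, 139.97], [-82, 262], [0, 151.66], [-163.58, 163.58]. Speed limits (degrees/s): [159.86, 159.86, 180, 180, 180, 180].

## Interface

Orientations are given as a 3x3 rotation matrix whose columns are the frame's x, y, z axes.
In Python, from workcell import r gives the robot as it stands. The module is installed in compiled form; this text tells all that it offers.
- The arm moves only by the tool servo_tool, never from a script. Its argument "targets" is one flat list of numbers, 7 for each row, row after row: the turn, a rotation vector about the tool's x, y, z in degrees, then the shift along the tool's x, y, z in cm, then the closure in counts, from 0 (fully open) to 255 (shut). In form: [ax, ay, az, x, y, z, gripper, ax, ay, az, x, y, z, gripper, ...]. A call has exactly 10 rows; each row shifts and turns the commanded pose from where the row before left it, along the tool's axes as they then stand; what a row does not reach is not made up. A row lasts 1/8 s, in which the tool goes at most 62.5 mm and 10.7 degrees, less where a joint would pass 70% of its speed; a pose out of reach is approached as far as the arm can. A call is refused whole if a number of a shift passes 6.25 or a number of a turn 10.7, either way. A call with a gripper value outside its range is refused whole. The fingers move at their own pace and stop on an object; "squeeze" is the grip in N (left out, the last holds). Time passes only in rows, so rows that do not move let the fingers close, or fill a call up. It gives the time, the measured TCP pose, the force, the opening and the grip force at its end, in the units of the state.
- r.read_state(): the state, without advancing time (a new reading comes with each control period).
- r.read_camera(name): name is "scene" or "top" or "wrist"; returns (picture, depth): 400x640x3 uint8, red, green, blue; 400x640 float32, m along the optical axis (not along the pixel's ray), 0 where there is no reading.
- r.camera_params(name): a dict with "camera_matrix" (3x3 intrinsics, pixels), "rvec" (rotation vector, rad) and "tvec" (3), from world to camera coordinates, as OpenCV has them; the wrist camera has in their place "tool_from_camera" (4x4, takes a point from camera to tool coordinates, whose origin is the TCP and whose axes are the flange's). Camera axes: x right, y down, z forward; pixel columns grow to the right and rows downward; lengths in m; the calibration is good to about 2 mm. A picture is of the moment at which its call begins: read the wrist's pose just before it. camera_params takes no time and is no camera call.
- r.job_done(): hands the job in; it is judged then, once.
The state is a dict: "time": time; "joint_pos": joint angles; "qvel": joint speeds; "joint_torque": joint torques, N m; "tcp_pos": TCP position; "tcp_rot": TCP orientation; "contact_force": force on the tool from outside, world axes, zero at the start; "wrist_torque": the same for the moment, N m; "width": finger opening in m; "gripper_force": force on a finger pad.
Only numpy, scipy, OpenCV 4.12 (cv2) and the standard library are available. Lean on these libraries where they do the work, as an engineer would, in place of code of your own. Each camera call takes 0.05 s, during which the arm holds its last target. There are 200 camera calls.

## Working session

There is one attempt and no reset: what is moved stays moved. The work goes in short steps, Python scripts to look and compute and a tool call to move; the robot and the scene stay as the last step left them, time stands still between calls to the robot, and variables do not carry over. Pictures are saved under pics/ and viewed, at most 14 in all, crops included, and the job is handed in when it is done.

Besides the shell and the picture viewer there is one more tool, called as a command line: name --argument value ..., lists and objects as JSON in quotes. servo_tool: Moves the arm, as the interface text tells. Its arguments: {"type":"object","properties":{"targets":{"type":"array","items":{"type":"number"}},"squeeze":{"type":"number"}},"required":["targets"]}

```bash
mkdir -p pics; python3 - <<'E'
from workcell import r
import cv2,numpy as np
s=r.read_state();print(s['time'],s['tcp_pos'],s['tcp_rot'],s['width'])
for n in ['scene','top']:
    p,d=r.read_camera(n);cv2.imwrite(f'pics/{n}0.png',p[...,::-1]);np.savez(f'{n}0.npz',p=p,d=d)
    c=r.camera_params(n);print(n,c)
print(r.camera_params('wrist'))
E
```

```text
0.0 [0.26565239 0.56495142 0.2215878 ] [[-9.04848709e-01  4.25731563e-01 -1.20372905e-03]
 [ 4.25733114e-01  9.04847156e-01 -1.71478457e-03]
 [ 3.59152886e-04 -2.06408792e-03 -9.99997805e-01]] 0.08731606111844312
scene {'camera_matrix': array([[385.57155543,   0.        , 321.74390018],
       [  0.        , 385.57155543, 203.80839703],
       [  0.        ,   0.        ,   1.        ]]), 'rvec': array([ 2.10284172,  0.76071262, -0.4098143 ]), 'tvec': array([-0.448515  , -0.14504618,  1.43323355])}
top {'camera_matrix': array([[427.09593907,   0.        , 317.76226234],
       [  0.        , 427.09593907, 199.70882412],
       [  0.        ,   0.        ,   1.        ]]), 'rvec': array([ 2.09543466, -2.15690134,  0.17175781]), 'tvec': array([0.03574919, 0.55680859, 1.2260638 ])}
{'camera_matrix': array([[355.22615772,   0.        , 319.45392213],
       [  0.        , 355.22615772, 202.50704982],
       [  0.        ,   0.        ,   1.        ]]), 'tool_from_camera': array([[-5.02399837e-04, -9.71006805e-01, -2.39051316e-01,
         6.66529039e-02],
       [ 9.99999735e-01, -3.61964790e-04, -6.31368325e-04,
         9.91460542e-04],
       [ 5.26534781e-04, -2.39051570e-01,  9.71006730e-01,
        -1.62798285e-01],
       [ 0.00000000e+00,  0.00000000e+00,  0.00000000e+00,
         1.00000000e+00]])}
```

View pics/top0.png

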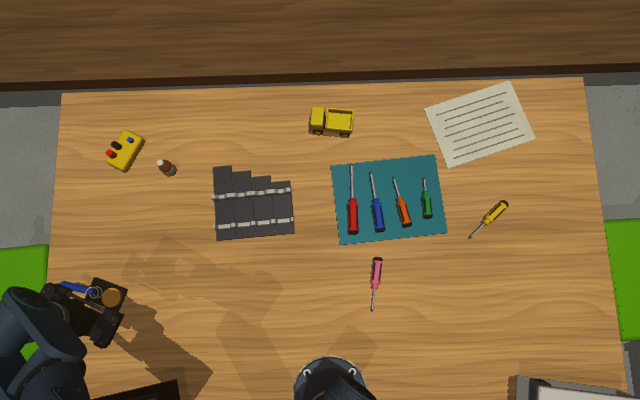

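View pics/scene0.png

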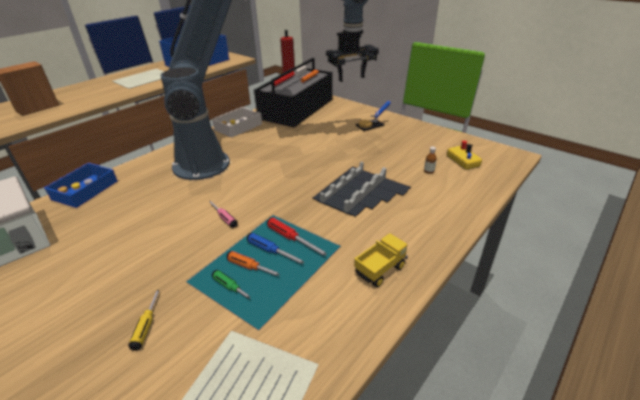

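Top view: the red (352,200), blue (377,203), orange (402,202) and green (427,198) drivers lie on the teal mat with tips up, away from the robot. The rack is at (255,203), with its longest strip on the left and the handle notches in the near row (y≈225). The pink (376,284) and yellow (488,219) drivers lie off the mat and are decoys. The truck is at (331,122) and the bottle at (166,168).

```bash
cat > h.py <<'E'
from workcell import r
import cv2,numpy as np
from scipy.spatial.transform import Rotation as R
HUE={'red':((0,5),(172,180)),'blue':((106,125),),'orange':((7,16),),'green':((50,78),)}
LEN=dict(red=220,blue=190,orange=160,green=130);W=dict(red=30,blue=28,orange=26,green=24)
BUTT=dict(red=74,blue=66,orange=58,green=50)
def shot(n):
    s=r.read_state();p,d=r.read_camera(n);c=r.camera_params(n);K=c['camera_matrix']
    if n=='wrist':
        T=np.eye(4);T[:3,:3]=s['tcp_rot'];T[:3,3]=s['tcp_pos'];M=T@c['tool_from_camera'];Rw,o=M[:3,:3],M[:3,3]
    else:
        Rw=cv2.Rodrigues(c['rvec'])[0].T;o=-Rw@c['tvec']
    return p,d,(K,Rw,o)
def cast(px,cam,z):
    K,Rw,o=cam;px=np.atleast_2d(px).astype(float)
    v=np.c_[px,np.ones(len(px))]@np.linalg.inv(K).T@Rw.T
    return o+v*((z-o[2])/v[:,2])[:,None]
def hsv(p): return cv2.cvtColor(p,cv2.COLOR_RGB2HSV)
def blob(m):
    n,l,st,c=cv2.connectedComponentsWithStats(m.astype(np.uint8));
    return l==1+np.argmax(st[1:,4])
def drivers(p,cam):
    H=hsv(p);teal=(abs(H[...,0].astype(int)-93)<9)&(H[...,1]>90)
    mat=blob(teal);c=cv2.convexHull(np.argwhere(mat)[:,::-1].astype(np.int32))
    reg=cv2.fillConvexPoly(np.zeros(mat.shape,np.uint8),c,1);reg=cv2.erode(reg,np.ones((5,5)))>0
    obj=reg&~teal;n,l,st,_=cv2.connectedComponentsWithStats(obj.astype(np.uint8));out={}
    for k in HUE:
        col=reg&(H[...,1]>120)&np.any([(H[...,0]>=a)&(H[...,0]<=b) for a,b in HUE[k]],axis=0)
        if col.sum()<30: continue
        col=blob(col);w=np.bincount(l[col]);w[0]=0
        q=np.argwhere(l==w.argmax())[:,::-1];P=cast(q,cam,.003+W[k]/2000)[:,:2]
        m=P.mean(0);a=np.linalg.svd(P-m,full_matrices=False)[2][0]
        h=cast(np.argwhere(col)[:,::-1],cam,.003+W[k]/2000)[:,:2].mean(0)
        if a@(m-h)<0:a=-a
        # axis: line of width midpoints along length
        t=(P-m)@a;v=(P-m)@[-a[1],a[0]];e=np.linspace(t.min(),t.max(),25);b=[(t>=e[i])&(t<=e[i+1]) for i in range(24)]
        tt=(e[:-1]+e[1:])/2;vv=np.array([(v[x].min()+v[x].max())/2 for x in b]);s,i=np.polyfit(tt[1:-1],vv[1:-1],1)
        nrm=np.array([-a[1],a[0]]);L=t.max()-t.min()
        d=a+s*nrm;d/=np.linalg.norm(d);t0=t.min()+L*BUTT[k]/LEN[k]
        o=m+t0*a+(i+s*t0)*nrm
        out[k]=(o,np.degrees(np.arctan2(d[1],d[0])),L*1000);print(k,'origin',(o*1000).round(1),'yaw %.1f len %.0f'%out[k][1:])
    return out
E
python3 - <<'E'
from h import *
p,d,cam=shot('top');drivers(p,cam)
print('rack px',(cast([[214,167],[216,240],[295,233],[218,226],[292,220]],cam,.03)*1000).round(0).tolist(),'truck,bottle',(cast([[331,122],[166,168]],cam,.05)*1000).round(0).tolist())
E
```

```text
red origin [525.8 -84.7] yaw -1.0 len 211
blue origin [ 525.8 -158.7] yaw 6.3 len 189
orange origin [ 529.2 -236.2] yaw 12.7 len 158
green origin [ 546.1 -310.1] yaw 1.7 len 128
rack px [[673.0, 336.0, 30.0], [448.0, 327.0, 30.0], [462.0, 91.0, 30.0], [490.0, 322.0, 30.0], [501.0, 99.0, 30.0]] truck,bottle [[799.0, -28.0, 50.0], [669.0, 477.0, 50.0]]
```

```bash
cat >> h.py <<'E'
def plan(wps):
    """wps: (x,y,z mm, yaw deg of world X -> -tool x, rows, grip); None keeps"""
    s=r.read_state();p=np.array(s['tcp_pos'])*1000;Q=np.array(s['tcp_rot']);rows=[]
    print('now',p.round(1),'yaw %.2f'%np.degrees(np.arctan2(-Q[0,1],Q[1,1])),'w %.1f F %.1f t %.2f'%(s['width']*1000,s['gripper_force'],s['time']),np.round(s['contact_force'],1))
    for x,y,z,yaw,n,g in wps:
        G=R.from_euler('z',yaw,degrees=True).as_matrix()@np.array([[-1,0,0],[0,1,0],[0,0,-1.]])
        for i in range(n,0,-1):
            rv=np.round(np.degrees(R.from_matrix(Q.T@G).as_rotvec())/i,1)
            t=np.round(Q.T@(np.array([x,y,z])-p)/10/i,2)
            if abs(t).max()>6.2 or abs(rv).max()>10.6:print('TOO BIG',t,rv)
            p=p+Q@t*10;Q=Q@R.from_rotvec(np.radians(rv)).as_matrix()
            rows.append([*rv,*t,g])
    print(len(rows),'rows');[print(', '.join('%g'%(v+0) for v in w)+',') for w in rows]
E
python3 -c "
from h import *
plan([(500,200,220,0,9,100),(500,200,220,0,1,100)])"
```

```text
now [265.7 565.1 221.8] yaw -25.20 w 87.3 F 0.0 t 0.15 [ 0.2 -0.7 -0. ]
10 rows
0, 0, -2.8, -4.08, -2.56, 0.02, 100,
0, 0, -2.8, -3.95, -2.76, 0.02, 100,
0, 0, -2.8, -3.81, -2.95, 0.02, 100,
0, 0, -2.8, -3.67, -3.13, 0.02, 100,
0, 0, -2.8, -3.51, -3.31, 0.02, 100,
0, 0, -2.8, -3.34, -3.47, 0.03, 100,
0, 0, -2.8, -3.17, -3.63, 0.02, 100,
0, 0, -2.8, -2.99, -3.78, 0.03, 100,
-0.1, -0.1, -2.8, -2.79, -3.93, 0.02, 100,
0, 0, 0, 0, 0, 0, 100,
```

servo_tool --targets '[0,0,-2.8,-4.08,-2.56,0.02,100,0,0,-2.8,-3.95,-2.76,0.02,100,0,0,-2.8,-3.81,-2.95,0.02,100,0,0,-2.8,-3.67,-3.13,0.02,100,0,0,-2.8,-3.51,-3.31,0.02,100,0,0,-2.8,-3.34,-3.47,0.02,100,0,0,-2.8,-3.17,-3.63,0.02,100,0,0,-2.8,-2.99,-3.78,0.02,100,0,0,-2.8,-2.79,-3.93,0.02,100,0,0,0,0,0,0,100]' --squeeze 30

```text
time: 1.4
tcp_pos: [0.5024, 0.1978, 0.2206]
tcp_rot: [[-1.0, 0.005, 0.001], [0.005, 1.0, -0.0], [-0.001, -0.0, -1.0]]
contact_force: [-0.9, 0.6, 0.8]
width: 0.0532
gripper_force: 0.0
```

```bash
python3 - <<'E'
from h import *
p,d,cam=shot('wrist');cv2.imwrite('pics/w1.png',p[...,::-1]);np.savez('w1.npz',p=p,d=d,K=cam[0],R=cam[1],o=cam[2])
plan([(500,-200,220,0,8,100),(500,-200,220,0,2,100)])
E
```

```text
now [500.8 199.3 220.4] yaw -0.21 w 52.6 F 0.0 t 1.45 [ 0.2 -0.3 -0.2]
10 rows
0, 0, 0, -0.01, -4.99, 0, 100,
0, 0, 0, -0.01, -4.99, 0, 100,
0, 0, 0, -0.01, -4.99, 0.01, 100,
0, 0, 0, -0.01, -4.99, 0, 100,
0, 0, -0.1, -0.01, -4.99, 0.01, 100,
0, 0, 0, 0, -4.99, 0, 100,
0, 0, -0.1, 0.01, -4.99, 0.01, 100,
0, 0, 0, 0.01, -5, 0, 100,
0, 0, 0, 0, 0, 0, 100,
0, 0, 0, 0, 0, 0, 100,
```

View pics/w1.png

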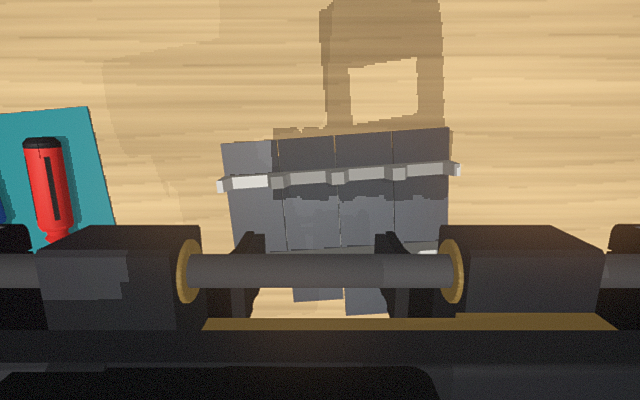

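This wrist view shows the rack's handle notches in a row at y≈180 (219–457). The gripper hides the lower half, so I'll look again from further out, with the rack and mat both in view.

```bash
python3 -c "
from h import *
plan([(650,0,270,0,6,100),(650,0,270,0,4,100)])"
```

```text
now [500.8 199.3 220.4] yaw -0.21 w 52.6 F 0.0 t 1.45 [ 0.2 -0.3 -0.2]
10 rows
0, 0, 0, -2.5, -3.31, -0.83, 100,
0, 0, 0, -2.5, -3.31, -0.83, 100,
0, 0, -0.1, -2.5, -3.31, -0.83, 100,
0, 0, 0, -2.49, -3.32, -0.83, 100,
0, 0, -0.1, -2.49, -3.32, -0.83, 100,
0, 0, 0, -2.48, -3.32, -0.82, 100,
0, 0, 0, 0, 0, 0, 100,
0, 0, 0, 0, 0, 0, 100,
0, 0, 0, 0, 0, 0, 100,
0, 0, 0, 0, 0, 0, 100,
```

servo_tool --targets '[0,0,0,-2.5,-3.31,-0.83,100,0,0,0,-2.5,-3.31,-0.83,100,0,0,-0.1,-2.5,-3.31,-0.83,100,0,0,0,-2.5,-3.31,-0.83,100,0,0,-0.1,-2.5,-3.31,-0.83,100,0,0,0,-2.5,-3.31,-0.83,100,0,0,0,0,0,0,100,0,0,0,0,0,0,100,0,0,0,0,0,0,100,0,0,0,0,0,0,100]'

```text
time: 2.7
tcp_pos: [0.6499, 0.0033, 0.2705]
tcp_rot: [[-1.0, -0.005, -0.001], [-0.005, 1.0, 0.0], [0.001, 0.0, -1.0]]
contact_force: [-0.9, -0.3, 0.2]
width: 0.0526
gripper_force: 0.0
```

```bash
python3 - <<'E'
from h import *
p,d,cam=shot('wrist');cv2.imwrite('pics/w2.png',p[...,::-1]);np.savez('w2.npz',p=p,d=d,K=cam[0],R=cam[1],o=cam[2])
print(r.read_state()['tcp_pos']);drivers(p,cam)
E
```

```text
[0.65003479 0.00306168 0.27054342]
red origin [520.  -98.8] yaw 5.3 len 71
blue origin [ 528.6 -158.2] yaw 6.5 len 186
orange origin [ 528.7 -236.6] yaw 12.9 len 163
green origin [ 546.5 -310.8] yaw 2.1 len 131
```

View pics/w2.png

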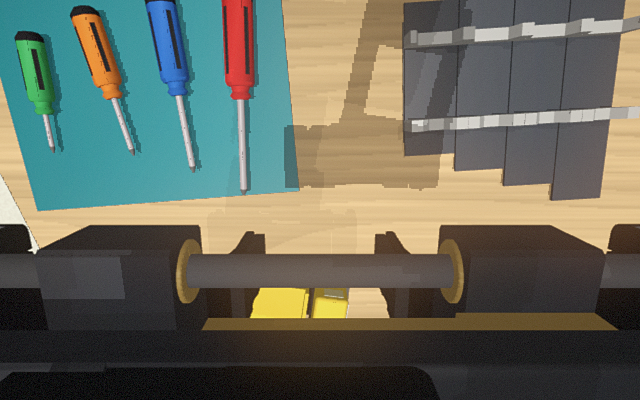

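Wrist view: green (38,85), orange (103,65), blue (170,70) and red (240,80) lie tips down in the picture. Rack handle notches are at y≈30 and shank notches at y≈120. I'll enlarge the rack to locate the notches.

```bash
python3 -c "
from h import *
f=np.load('w2.npz');p=f['p'];c=cv2.resize(p[0:145,395:640],None,fx=3.25,fy=4,interpolation=cv2.INTER_CUBIC)
cv2.imwrite('pics/c2.png',c[...,::-1])
cam=(f['K'],f['R'],f['o'])
print('red tip',cast([[244.5,191]],cam,.018)*1000)
d=f['d'];K,Rw,o=cam
v,u=np.mgrid[0:145,395:640];P=((np.stack([u,v,np.ones_like(u)],-1)@np.linalg.inv(K).T)*d[0:145,395:640,None])@Rw.T+o
P=P.reshape(-1,3)*1000
print('table/strip z pct',np.percentile(P[:,2],[1,10,50,90,97,99.5]))
np.save('rackP.npy',P)
"
```

```text
red tip [[672.00191365 -84.55639825  18.        ]]
table/strip z pct [-0.50385745  1.61795558  8.70516021 32.13523565 44.01578165 46.82172074]
```

View pics/c2.png

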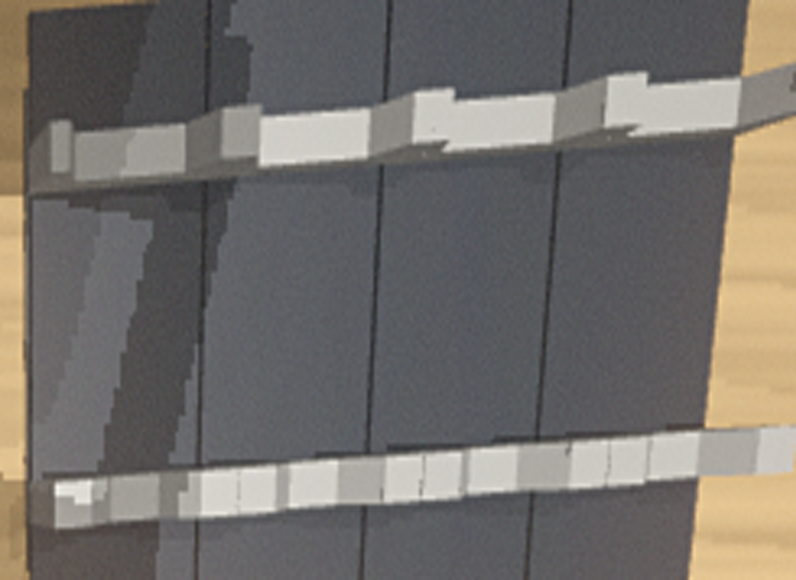

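```bash
cat > rack.py <<'E'
from h import *
from scipy.optimize import least_squares
P=np.load('rackP.npy');P=P[(P[:,2]>16)&(P[:,2]<50)]
th=np.radians(2.8)
for it in range(3):
    ax=np.array([np.cos(th),np.sin(th)]);ay=np.array([-ax[1],ax[0]])
    x=P[:,:2]@ax;y=P[:,:2]@ay
    lo=x.min();H=x<lo+45;S=~H
    sl=[np.polyfit(y[m],x[m],1)[0] for m in(H,S)]
    th+=-np.arctan(np.mean(sl))
print('yaw',np.degrees(th),sl)
for nm,m,z0 in(('H',H,22),('S',S,32.5)):
    f=m&(abs(P[:,2]-z0)<1.5)
    print(nm,'bar x pct',np.percentile(x[m],[2,50,98]).round(1),'floor n',f.sum(),'x',np.percentile(x[f],[3,50,97]).round(1))
    ys=np.sort(y[f]);g=np.split(ys,np.where(np.diff(ys)>8)[0]+1)
    print([(len(k),k.min().round(1),k.max().round(1),((k.min()+k.max())/2).round(1)) for k in g if len(k)>5])
    t=m&(P[:,2]>z0+(14.5 if nm=='H' else 11));ys=np.sort(y[t]);g=np.split(ys,np.where(np.diff(ys)>8)[0]+1)
    print(' tops',[(len(k),k.min().round(1),k.max().round(1),((k.min()+k.max())/2).round(1)) for k in g if len(k)>3])
E
python3 rack.py
```

```text
yaw 3.8132236782227915 [np.float64(8.174783355915382e-05), np.float64(-8.20107989401615e-05)]
H bar x pct [504.3 510.9 516.2] floor n 1436 x [504.3 510.5 516.1]
[(1436, np.float64(63.0), np.float64(300.7), np.float64(181.8))]
 tops [(91, np.float64(63.0), np.float64(69.8), np.float64(66.4)), (167, np.float64(116.4), np.float64(129.8), np.float64(123.1)), (176, np.float64(175.4), np.float64(189.5), np.float64(182.5)), (187, np.float64(235.9), np.float64(250.0), np.float64(243.0)), (19, np.float64(295.1), np.float64(297.8), np.float64(296.5))]
S bar x pct [594.  599.7 605.8] floor n 666 x [594.1 599.7 605.6]
[(12, np.float64(63.3), np.float64(66.6), np.float64(65.0)), (177, np.float64(82.7), np.float64(104.2), np.float64(93.5)), (179, np.float64(144.5), np.float64(169.3), np.float64(156.9)), (172, np.float64(202.9), np.float64(224.4), np.float64(213.7)), (122, np.float64(265.9), np.float64(288.7), np.float64(277.3))]
 tops [(104, np.float64(63.5), np.float64(75.9), np.float64(69.7)), (225, np.float64(108.7), np.float64(136.4), np.float64(122.6)), (274, np.float64(169.3), np.float64(195.7), np.float64(182.5)), (294, np.float64(228.6), np.float64(257.1), np.float64(242.9)), (165, np.float64(285.9), np.float64(304.3), np.float64(295.1))]
```

```bash
python3 - <<'E'
from h import *
f=np.load('w2.npz');cam=(f['K'],f['R'],f['o']);H=hsv(f['p'])
m=((H[...,0]<6)|(H[...,0]>172))&(H[...,1]>120);m[:,:200]=0;m[:,290:]=0;m[200:]=0;m=blob(m)
P=cast(np.argwhere(m)[:,::-1],cam,.018)[:,:2]*1000
e=np.arange(P[:,0].min(),P[:,0].max(),8);c=[((a+4),(P[(P[:,0]>=a)&(P[:,0]<a+8),1].min()+P[(P[:,0]>=a)&(P[:,0]<a+8),1].max())/2) for a in e[:-1]]
k=np.polyfit(*zip(*c),1);print('red front x',P[:,0].max(),'y at 527',np.polyval(k,527),'yaw',np.degrees(np.arctan(k[0])))
th=np.radians(3.81);Rr=np.array([[np.cos(th),-np.sin(th)],[np.sin(th),np.cos(th)]])
for i,yy in enumerate([272.8,212.8,152.8,92.8]):print(i+1,(Rr@[544.1,yy]).round(1))
plan([(527,-85,80,-.5,6,100),(527,-85,6,-.5,3,100),(527,-85,6,-.5,1,100)])
E
```

```text
red front x 566.4027440893888 y at 527 -84.38726137903019 yaw -0.7521783995063818
1 [524.8 308.4]
2 [528.8 248.5]
3 [532.7 188.6]
4 [536.7 128.7]
now [650.    3.1 270.5] yaw 0.27 w 52.5 F 0.0 t 2.75 [-0.4  1.4  0. ]
10 rows
0, 0, 0.1, 2.06, -1.46, 3.18, 100,
0, 0, 0.1, 2.05, -1.46, 3.18, 100,
0, 0, 0.1, 2.05, -1.47, 3.17, 100,
0, 0, 0.2, 2.05, -1.47, 3.18, 100,
0, 0, 0.1, 2.04, -1.47, 3.17, 100,
0, 0, 0.2, 2.04, -1.48, 3.18, 100,
0, 0, 0, 0, 0, 2.47, 100,
0, 0, 0, 0, 0, 2.46, 100,
0, 0, 0, 0, 0, 2.47, 100,
0, 0, 0, 0, 0, 0, 100,
```

servo_tool --targets '[0,0,0.1,2.06,-1.46,3.18,100,0,0,0.1,2.05,-1.46,3.18,100,0,0,0.1,2.05,-1.47,3.17,100,0,0,0.2,2.05,-1.47,3.18,100,0,0,0.1,2.04,-1.47,3.17,100,0,0,0.2,2.04,-1.48,3.18,100,0,0,0,0,0,2.47,100,0,0,0,0,0,2.47,100,0,0,0,0,0,2.47,100,0,0,0,0,0,0,100]'

```text
time: 4.0
tcp_pos: [0.5273, -0.0856, 0.0049]
tcp_rot: [[-1.0, 0.01, -0.001], [0.01, 1.0, 0.001], [0.001, 0.001, -1.0]]
contact_force: [0.1, 0.2, -0.2]
width: 0.0529
gripper_force: 0.0
```

```bash
python3 - <<'E'
from h import *
plan([(527,-85,6,-.8,4,255),(527,-85,85,-.8,3,255),(527,-5,85,-.8,3,255)])
E
```

```text
now [527.3 -85.6   4.9] yaw -0.59 w 52.9 F 0.0 t 4.00 [ 0.1  0.2 -0.2]
10 rows
0, 0, 0.1, 0.01, 0.02, -0.03, 255,
0, 0, 0, 0.01, 0.01, -0.03, 255,
0, 0, 0.1, 0.01, 0.02, -0.02, 255,
0, -0.1, 0, 0.01, 0.01, -0.03, 255,
0, 0, 0, 0, 0, -2.63, 255,
0, 0, 0, 0, 0, -2.63, 255,
0, 0, 0, -0.01, 0.01, -2.64, 255,
0, 0, 0, 0.04, 2.67, 0, 255,
0, 0, 0, 0.04, 2.66, 0, 255,
0, 0, 0, 0.03, 2.67, 0.01, 255,
```

servo_tool --targets '[0,0,0,0,0,0,255,0,0,0,0,0,0,255,0,0,0,0,0,0,255,0,0,0,0,0,0,255,0,0,0,0,0,0,255,0,0,0,0,0,0,255,0,0,0,0,0,-1,255,0,0,0,0,0,-2,255,0,0,0,0,0,-2.5,255,0,0,0,0,0,-2.5,255]' --squeeze 30

```text
time: 5.25
tcp_pos: [0.5271, -0.0859, 0.0865]
tcp_rot: [[-1.0, 0.01, -0.001], [0.01, 1.0, 0.0], [0.001, 0.0, -1.0]]
contact_force: [0.6, 0.6, -0.2]
width: 0.0296
gripper_force: 30.0
```

```bash
python3 - <<'E'
from h import *
plan([(524.8,308.4,88,3.8,9,255),(524.8,308.4,88,3.8,1,255)])
E
```

```text
now [527.1 -85.9  86.5] yaw -0.60 w 29.6 F 30.0 t 5.25 [ 0.6  0.6 -0.2]
10 rows
0, 0, -0.5, 0.07, 4.38, -0.02, 255,
0, 0, -0.5, 0.03, 4.38, -0.01, 255,
0, 0, -0.5, 0, 4.38, -0.02, 255,
0, 0, -0.5, -0.04, 4.38, -0.01, 255,
0, 0, -0.5, -0.08, 4.38, -0.02, 255,
0, 0, -0.5, -0.12, 4.38, -0.01, 255,
0, 0, -0.5, -0.16, 4.38, -0.02, 255,
0, 0, -0.4, -0.2, 4.38, -0.01, 255,
0, -0.1, -0.5, -0.23, 4.37, -0.02, 255,
0, 0, 0, 0, 0, 0, 255,
```

servo_tool --targets '[0,0,-0.5,0.07,4.38,-0.02,255,0,0,-0.5,0.03,4.38,-0.01,255,0,0,-0.5,0,4.38,-0.02,255,0,0,-0.5,-0.04,4.38,-0.01,255,0,0,-0.5,-0.08,4.38,-0.02,255,0,0,-0.5,-0.12,4.38,-0.01,255,0,0,-0.5,-0.16,4.38,-0.02,255,0,0,-0.4,-0.2,4.38,-0.01,255,0,0,-0.5,-0.23,4.37,-0.02,255,0,0,0,0,0,0,255]'

```text
time: 6.5
tcp_pos: [0.5248, 0.3112, 0.0873]
tcp_rot: [[-0.998, -0.071, 0.001], [-0.071, 0.998, 0.001], [-0.001, 0.001, -1.0]]
contact_force: [0.6, -0.3, -0.9]
width: 0.0296
gripper_force: 30.0
```

```bash
python3 - <<'E'
from h import *
p,d,c=shot('scene');cv2.imwrite('pics/s1.png',cv2.resize(p[90:250,280:480],None,fx=4,fy=3.7)[...,::-1])
plan([(524.8,308.4,45,3.8,4,255),(524.8,308.4,24.5,3.8,5,255),(524.8,308.4,24.5,3.8,1,255)])
E
```

```text
now [524.5 309.4  87.1] yaw 3.97 w 29.7 F 30.0 t 6.55 [-0.1 -0.7 -1.4]
10 rows
0, 0, 0, -0.01, -0.02, 1.05, 255,
0, 0, 0.1, 0, -0.03, 1.05, 255,
0, 0, 0, -0.01, -0.02, 1.05, 255,
0, 0, 0.1, 0, -0.03, 1.06, 255,
0, 0, 0, 0, 0, 0.41, 255,
0, 0, 0, 0, 0, 0.41, 255,
0, 0, 0, 0, 0, 0.41, 255,
0, 0, 0, 0, 0, 0.41, 255,
0, 0, 0, 0, 0, 0.41, 255,
0, 0, 0, 0, 0, 0, 255,
```

View pics/s1.png

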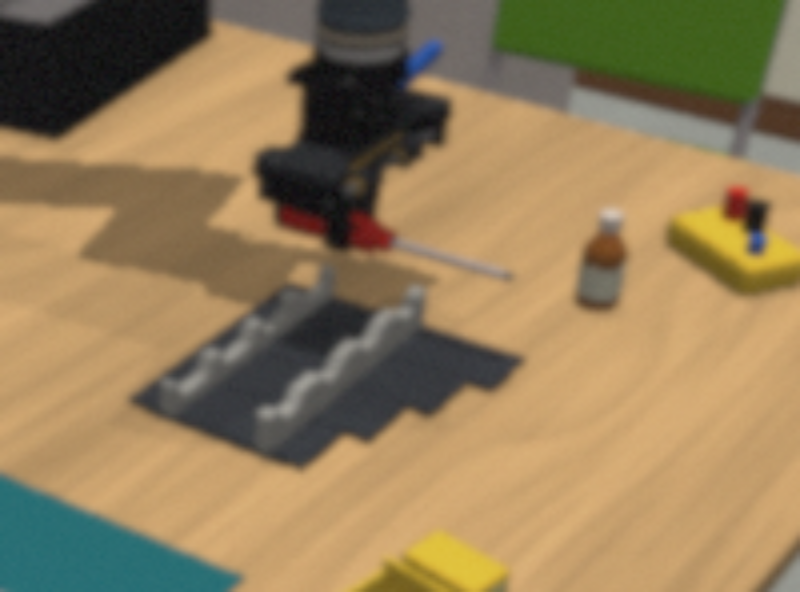

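The red driver is held level at (330,225) in the crop, with its shank pointing away. Lowering it into cradle 1.

servo_tool --targets '[0,0,0,-0.01,-0.02,1.05,255,0,0,0.1,0,-0.03,1.05,255,0,0,0,-0.01,-0.02,1.05,255,0,0,0.1,0,-0.03,1.05,255,0,0,0,0,0,0.41,255,0,0,0,0,0,0.41,255,0,0,0,0,0,0.41,255,0,0,0,0,0,0.41,255,0,0,0,0,0,0.41,255,0,0,0,0,0,0,255]'

```text
time: 7.8
tcp_pos: [0.5256, 0.3075, 0.0253]
tcp_rot: [[-0.998, -0.063, 0.0], [-0.063, 0.998, 0.0], [-0.0, 0.0, -1.0]]
contact_force: [-0.2, -0.9, 2.1]
width: 0.0295
gripper_force: 30.0
```

```bash
python3 - <<'E'
from h import *
s=r.read_state();print(s['wrist_torque'])
plan([(524.8,308.4,24.5,3.8,1,130)])
p,d,c=shot('scene');cv2.imwrite('pics/s2.png',cv2.resize(p[130:230,300:440],None,fx=5.5,fy=5.5)[...,::-1])
E
```

```text
[-0.06511455  0.16385148 -0.0223017 ]
now [525.6 307.5  25.3] yaw 3.61 w 29.5 F 30.0 t 7.80 [-0.2 -0.9  2.1]
1 rows
0, 0, -0.2, 0.08, 0.09, 0.08, 130,
```

View pics/s2.png

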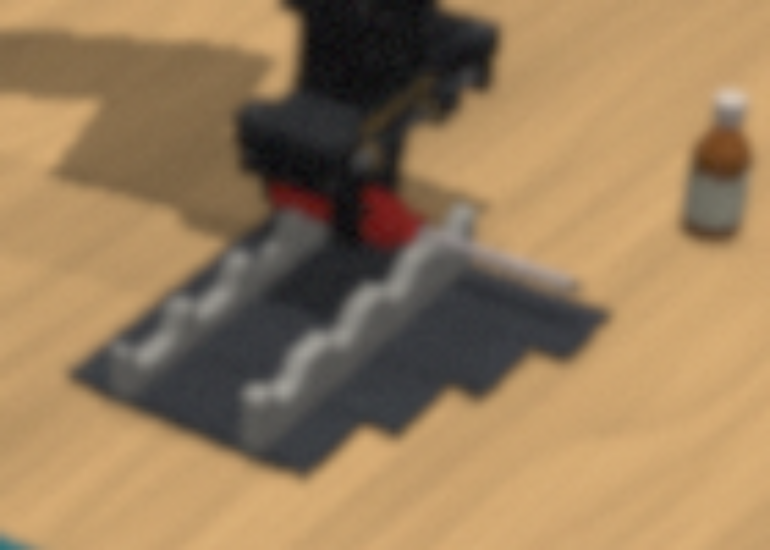

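The red driver sits in cradle 1, handle and shank both in their notches. Releasing and retreating.

servo_tool --targets '[0,0,0,0,0,0,122,0,0,0,0,0,0,122,0,0,0,0,0,0,122,0,0,0,0,0,0,122,0,0,0,0,0,-1,122,0,0,0,0,0,-2,122,0,0,0,0,0,-3,122,0,0,0,0,0,-3,122,0,0,0,0,-2,-1,100,0,0,0,0,-4,0,100]'

```text
time: 9.1
tcp_pos: [0.5298, 0.247, 0.1258]
tcp_rot: [[-0.998, -0.065, 0.003], [-0.065, 0.998, 0.0], [-0.003, 0.0, -1.0]]
contact_force: [1.2, -0.8, -0.3]
width: 0.0518
gripper_force: 0.0
```

```bash
python3 - <<'E'
from h import *
plan([(526,-158.5,110,6.4,10,100)])
E
```

```text
now [529.8 247.  125.8] yaw 3.75 w 51.8 F 0.0 t 9.10 [ 1.2 -0.8 -0.3]
10 rows
0, 0, -0.3, 0.3, -4.04, 0.16, 100,
0, 0, -0.3, 0.32, -4.04, 0.16, 100,
0, 0, -0.3, 0.35, -4.04, 0.16, 100,
0, 0, -0.3, 0.37, -4.04, 0.16, 100,
0, 0, -0.2, 0.39, -4.04, 0.15, 100,
0, 0, -0.3, 0.4, -4.04, 0.16, 100,
0, 0, -0.2, 0.42, -4.03, 0.15, 100,
0, 0.1, -0.3, 0.44, -4.03, 0.16, 100,
0, 0, -0.2, 0.46, -4.03, 0.15, 100,
0, 0.1, -0.3, 0.47, -4.03, 0.16, 100,
```

servo_tool --targets '[0,0,-0.3,0.3,-4.04,0.16,100,0,0,-0.3,0.32,-4.04,0.16,100,0,0,-0.3,0.35,-4.04,0.16,100,0,0,-0.3,0.37,-4.04,0.16,100,0,0,-0.2,0.39,-4.04,0.15,100,0,0,-0.3,0.4,-4.04,0.16,100,0,0,-0.2,0.42,-4.03,0.15,100,0,0,-0.3,0.44,-4.03,0.16,100,0,0,-0.2,0.46,-4.03,0.15,100,0,0,-0.3,0.47,-4.03,0.16,100]'

```text
time: 10.35
tcp_pos: [0.5229, -0.16, 0.1085]
tcp_rot: [[-0.994, -0.109, -0.002], [-0.109, 0.994, 0.0], [0.001, 0.001, -1.0]]
contact_force: [-0.2, -0.5, -0.2]
width: 0.0526
gripper_force: 0.0
```

```bash
python3 - <<'E'
from h import *
p,d,c=shot('top');drivers(p,c);cv2.imwrite('pics/t2.png',cv2.resize(p[150:260,200:320],None,fx=5,fy=5)[...,::-1])
plan([(526,-158.5,70,6.4,3,100),(526,-158.5,5.5,6.4,5,100),(526,-158.5,5.5,6.4,2,100)])
E
```

```text
now [ 524.3 -165.5  108.6] yaw 6.15 w 53.1 F 0.0 t 10.40 [ 1.  -2.4  0.8]
10 rows
-0.1, 0, -0.1, -0.08, 0.23, 1.29, 100,
-0.1, 0, -0.1, -0.08, 0.23, 1.29, 100,
0, 0, 0, -0.08, 0.23, 1.28, 100,
0, 0, 0, 0, 0, 1.29, 100,
0, 0, 0, 0, 0, 1.29, 100,
0, 0, 0, 0, 0, 1.29, 100,
0, 0, 0, 0, 0, 1.29, 100,
0, 0, 0, 0, 0, 1.29, 100,
0, 0, 0, 0, 0, 0, 100,
0, 0, 0, 0, 0, 0, 100,
```

View pics/t2.png

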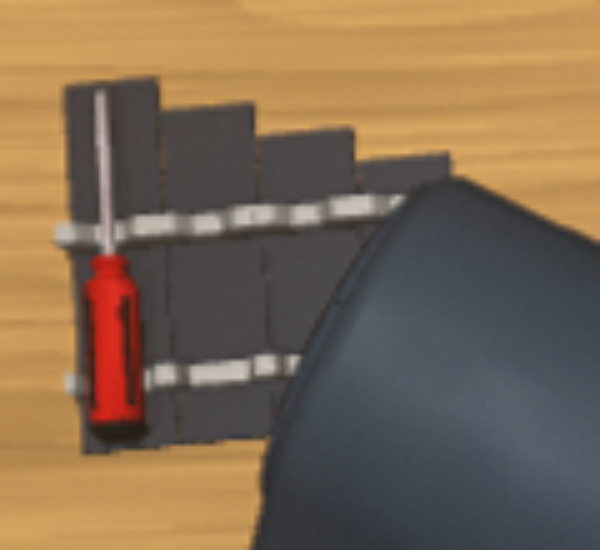

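The red driver lies straight and centred in cradle 1 at (115,340). Next is blue.

servo_tool --targets '[0,0,-0.1,-0.08,0.23,1.29,100,0,0,-0.1,-0.08,0.23,1.29,100,0,0,0,-0.08,0.23,1.29,100,0,0,0,0,0,0,100,0,0,0,0,0,0,100,0,0,0,0,0,0,100,0,0,0,0,0,1.2,100,0,0,0,0,0,1.2,100,0,0,0,0,0,0,100,0,0,0,0,0,0,100]'

```text
time: 11.65
tcp_pos: [0.5259, -0.1509, 0.046]
tcp_rot: [[-0.994, -0.113, -0.001], [-0.113, 0.994, 0.0], [0.0, 0.0, -1.0]]
contact_force: [-0.3, -0.2, 0.4]
width: 0.0529
gripper_force: 0.0
```

```bash
python3 - <<'E'
from h import *
plan([(526,-158.5,5.5,6.4,3,100)])
E
```

```text
now [ 525.9 -150.9   46. ] yaw 6.50 w 52.9 F 0.0 t 11.65 [-0.3 -0.2  0.4]
3 rows
0, 0, 0, 0.03, -0.25, 1.35, 100,
0, 0, 0, 0.02, -0.25, 1.35, 100,
0, 0, 0.1, 0.03, -0.26, 1.35, 100,
```

servo_tool --targets '[0,0,0,0.02,-0.38,0,100,0,0,0,0.02,-0.38,0.5,100,0,0,0,0,0,1.2,100,0,0,0,0,0,1.2,100,0,0,0,0,0,1.15,100,0,0,0,0,0,0,100,0,0,0,0,0,0,255,0,0,0,0,0,0,255,0,0,0,0,0,0,255,0,0,0,0,0,0,255]'

```text
time: 12.9
tcp_pos: [0.5268, -0.1586, 0.0062]
tcp_rot: [[-0.994, -0.113, 0.001], [-0.113, 0.994, -0.0], [-0.001, -0.0, -1.0]]
contact_force: [0.0, 0.5, 2.2]
width: 0.0277
gripper_force: 30.0
```

```bash
python3 - <<'E'
from h import *
plan([(526,-158.5,6,6.4,1,255)])
E
```

```text
now [ 526.8 -158.6    6.2] yaw 6.50 w 27.7 F 30.0 t 12.90 [0.  0.5 2.2]
1 rows
0, 0, 0.1, 0.07, 0.02, 0.02, 255,
```

```bash
python3 - <<'E'
from h import *
plan([(526.8,-158.6,88,6.5,4,255),(528.8,248.5,88,3.8,9,255)])
E
```

```text
now [ 526.8 -158.6    6.2] yaw 6.50 w 27.7 F 30.0 t 12.90 [0.  0.5 2.2]
13 rows
0, 0, 0, 0, 0, -2.05, 255,
0, 0, 0, 0, 0, -2.04, 255,
0, 0, 0, 0, 0, -2.05, 255,
0, 0, 0, -0.01, 0, -2.04, 255,
0, 0, 0.3, -0.53, 4.49, 0, 255,
0, 0, 0.3, -0.51, 4.49, 0, 255,
0, 0, 0.3, -0.49, 4.5, 0, 255,
0, 0, 0.3, -0.46, 4.5, 0, 255,
0, 0, 0.3, -0.44, 4.5, 0, 255,
0, 0, 0.3, -0.42, 4.5, 0, 255,
0, 0, 0.3, -0.39, 4.51, -0.01, 255,
0, 0, 0.3, -0.37, 4.51, 0, 255,
0, 0, 0.3, -0.35, 4.51, -0.01, 255,
```

servo_tool --targets '[0,0,0,0,0,-1.5,255,0,0,0,0,0,-2.5,255,0,0,0,0,0,-2.5,255,0,0,0,0,0,-1.7,255,0,0,0.3,-0.53,4.5,0,255,0,0,0.3,-0.51,4.5,0,255,0,0,0.3,-0.49,4.5,0,255,0,0,0.3,-0.46,4.5,0,255,0,0,0.3,-0.44,4.5,0,255,0,0,0.3,-0.42,4.5,0,255]'

```text
time: 14.15
tcp_pos: [0.5276, 0.1145, 0.0883]
tcp_rot: [[-0.997, -0.082, 0.0], [-0.082, 0.997, -0.0], [-0.0, -0.0, -1.0]]
contact_force: [1.4, -0.4, -1.5]
width: 0.0276
gripper_force: 30.0
```

servo_tool --targets '[0,0,0.3,-0.39,4.5,0,255,0,0,0.3,-0.37,4.5,0,255,0,0,0.3,-0.35,4.5,0,255,0,0,0,0,0,0,255,0,0,0,0,0,0,255,0,0,0,0,0,0,255,0,0,0,0,0,0,255,0,0,0,0,0,0,255,0,0,0,0,0,0,255,0,0,0,0,0,0,255]'

```text
time: 15.4
tcp_pos: [0.5286, 0.2484, 0.0879]
tcp_rot: [[-0.998, -0.066, -0.0], [-0.066, 0.998, 0.0], [0.0, 0.0, -1.0]]
contact_force: [0.0, -0.2, -1.1]
width: 0.0272
gripper_force: 30.0
```

```bash
python3 - <<'E'
from h import *
plan([(528.8,248.5,45,3.8,3,255),(528.8,248.5,25,3.8,4,255),(528.8,248.5,25,3.8,3,255)])
E
```

```text
now [528.6 248.4  87.9] yaw 3.79 w 27.2 F 30.0 t 15.40 [ 0.  -0.2 -1.1]
10 rows
0, 0, 0, -0.01, 0, 1.43, 255,
0, 0, 0, -0.01, 0.01, 1.43, 255,
0, 0, 0, -0.01, 0, 1.43, 255,
0, 0, 0, 0, 0, 0.5, 255,
0, 0, 0, 0, 0, 0.5, 255,
0, 0, 0, 0, 0, 0.5, 255,
0, 0, 0, 0, 0, 0.5, 255,
0, 0, 0, 0, 0, 0, 255,
0, 0, 0, 0, 0, 0, 255,
0, 0, 0, 0, 0, 0, 255,
```

servo_tool --targets '[0,0,0,0,0,1.43,255,0,0,0,0,0,1.43,255,0,0,0,0,0,1.43,255,0,0,0,0,0,0.5,255,0,0,0,0,0,0.5,255,0,0,0,0,0,0.5,255,0,0,0,0,0,0.5,255,0,0,0,0,0,0,255,0,0,0,0,0,0,255,0,0,0,0,0,0,255]'

```text
time: 16.65
tcp_pos: [0.5288, 0.2486, 0.0252]
tcp_rot: [[-0.998, -0.066, 0.001], [-0.066, 0.998, 0.0], [-0.001, 0.0, -1.0]]
contact_force: [0.2, -0.4, -0.3]
width: 0.0273
gripper_force: 30.0
```

servo_tool --targets '[0,0,0,0,0,0,128,0,0,0,0,0,0,128,0,0,0,0,0,0,128,0,0,0,0,0,0,128,0,0,0,0,0,-1,128,0,0,0,0,0,-2,128,0,0,0,0,0,-3,128,0,0,0,0,0,-2.5,128,0,0,0,0,0,0,100,0,0,0,0,0,0,100]'

```text
time: 17.9
tcp_pos: [0.528, 0.2483, 0.1097]
tcp_rot: [[-0.998, -0.066, -0.001], [-0.066, 0.998, -0.0], [0.001, -0.0, -1.0]]
contact_force: [0.3, -0.1, -0.4]
width: 0.0511
gripper_force: 0.0
```

```bash
python3 - <<'E'
from h import *
f=np.load('top0.npz')['p'];cv2.imwrite('pics/cand.png',cv2.resize(f[165:320,360:520],None,fx=3.8,fy=3.8,interpolation=cv2.INTER_CUBIC)[...,::-1])
plan([(529,-236.4,90,12.8,11,105)])
E
```

```text
now [528.  248.3 109.7] yaw 3.80 w 51.1 F 0.0 t 17.90 [ 0.3 -0.1 -0.4]
11 rows
0, 0, -0.8, 0.28, -4.4, 0.18, 105,
0, 0, -0.8, 0.35, -4.39, 0.18, 105,
0, 0, -0.8, 0.41, -4.39, 0.18, 105,
0, 0, -0.8, 0.47, -4.38, 0.18, 105,
0, 0, -0.8, 0.53, -4.37, 0.18, 105,
0, 0, -0.8, 0.59, -4.37, 0.18, 105,
0, 0, -0.8, 0.65, -4.36, 0.18, 105,
0, 0, -0.8, 0.71, -4.35, 0.18, 105,
0, 0, -0.9, 0.77, -4.34, 0.18, 105,
0, 0, -0.8, 0.84, -4.33, 0.18, 105,
0, 0, -0.9, 0.89, -4.31, 0.18, 105,
```

View pics/cand.png

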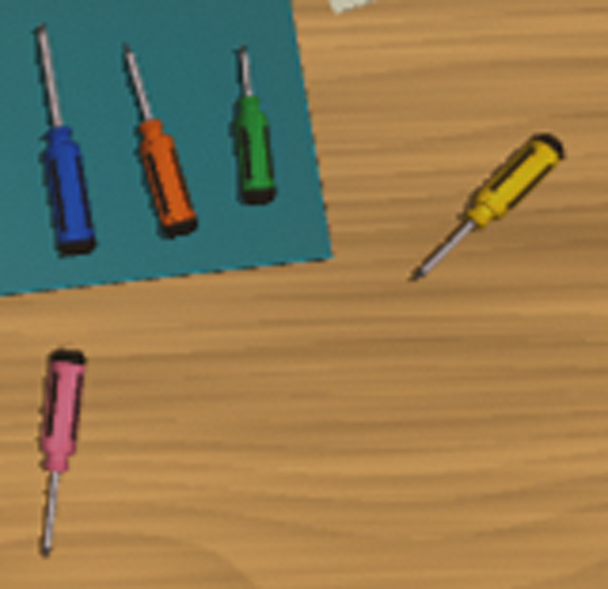

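Candidates for the orange driver, in full top-view pixels: orange on the mat (402,202), pink (376,284) and yellow (488,219). The crop confirms that the one on the mat is orange and 160 mm long; the pink and yellow ones lie on bare wood and stay put.

servo_tool --targets '[0,0,-0.9,0.31,-4.84,0.2,105,0,0,-0.9,0.38,-4.84,0.2,105,0,0,-0.9,0.45,-4.83,0.2,105,0,0,-0.9,0.52,-4.82,0.2,105,0,0,-0.9,0.6,-4.81,0.2,105,0,0,-0.9,0.68,-4.8,0.2,105,0,0,-0.9,0.75,-4.79,0.2,105,0,0,-0.9,0.83,-4.78,0.2,105,0,0,-0.9,0.9,-4.76,0.2,105,0,0,-0.9,0.98,-4.75,0.2,105]'

```text
time: 19.15
tcp_pos: [0.5297, -0.2375, 0.0884]
tcp_rot: [[-0.975, -0.222, -0.002], [-0.222, 0.975, 0.002], [0.002, 0.002, -1.0]]
contact_force: [0.7, -0.4, 0.2]
width: 0.051
gripper_force: 0.0
```

servo_tool --targets '[0,0,0,0,0,0,105,0,0,0,0,0,0,105,0,0,0,0,0,0,105,0,0,0,0,0,1,105,0,0,0,0,0,2,105,0,0,0,0,0,1,105,0,0,0,0,0,0,105,0,0,0,0,0,0,105,0,0,0,0,0,0,105,0,0,0,0,0,0,105]'

```text
time: 20.4
tcp_pos: [0.531, -0.2367, 0.0505]
tcp_rot: [[-0.975, -0.222, 0.001], [-0.222, 0.975, -0.001], [-0.001, -0.001, -1.0]]
contact_force: [0.5, -0.2, -1.1]
width: 0.051
gripper_force: 0.0
```

```bash
python3 - <<'E'
from h import *
p,d,c=shot('top');drivers(p,c);cv2.imwrite('pics/t3.png',cv2.resize(p[150:260,200:320],None,fx=5,fy=5)[...,::-1])
plan([(529,-236.4,46,12.8,2,105),(529,-236.4,5,12.8,3,105)])
E
```

```text
now [ 530.9 -236.7   50.4] yaw 12.80 w 51.3 F 0.0 t 20.45 [-0.2  0.8  0.3]
5 rows
0, 0, 0, 0.09, 0.03, 0.22, 105,
0, 0, 0, 0.09, 0.04, 0.22, 105,
0, 0, 0, 0, 0, 1.37, 105,
0, 0, 0, 0, 0, 1.36, 105,
0, 0, 0, 0.01, 0, 1.37, 105,
```

View pics/t3.png

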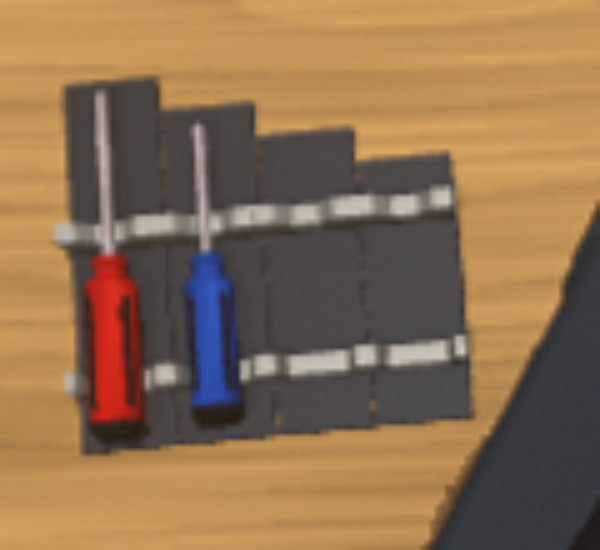

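Red (115,340) and blue (215,330) lie straight and centred in cradles 1 and 2. Now picking up orange.

servo_tool --targets '[0,0,0,0.09,0.03,0.22,105,0,0,0,0.09,0.03,0.22,105,0,0,0,0,0,1.37,105,0,0,0,0,0,1.37,105,0,0,0,0,0,1.32,105,0,0,0,0,0,0,105,0,0,0,0,0,0,255,0,0,0,0,0,0,255,0,0,0,0,0,0,255,0,0,0,0,0,0,255]'

```text
time: 21.7
tcp_pos: [0.5288, -0.2363, 0.0049]
tcp_rot: [[-0.975, -0.221, -0.0], [-0.221, 0.975, 0.0], [0.0, 0.0, -1.0]]
contact_force: [-0.5, 0.4, -0.7]
width: 0.0257
gripper_force: 30.0
```

```bash
python3 - <<'E'
from h import *
s=r.read_state();x,y,z=np.array(s['tcp_pos'])*1000
plan([(x,y,88,12.8,4,255),(532.7,188.6,88,3.8,9,255)])
E
```

```text
now [ 528.8 -236.3    4.9] yaw 12.80 w 25.7 F 30.0 t 21.70 [-0.5  0.4 -0.7]
13 rows
0, 0, 0, 0, 0, -2.08, 255,
0, 0, 0, 0, 0, -2.08, 255,
0, 0, 0, 0, 0, -2.07, 255,
0, 0, 0, 0, 0, -2.08, 255,
0, 0, 1, -1.09, 4.59, 0, 255,
0, 0, 1, -1.01, 4.61, 0, 255,
0, 0, 1, -0.93, 4.63, 0, 255,
0, 0, 1, -0.84, 4.65, 0, 255,
0, 0, 1, -0.76, 4.66, 0, 255,
0, 0, 1, -0.68, 4.67, 0, 255,
0, 0, 1, -0.6, 4.68, 0, 255,
0, 0, 1, -0.52, 4.69, 0, 255,
0, 0, 1, -0.45, 4.71, 0, 255,
```

servo_tool --targets '[0,0,0,0,0,-1.6,255,0,0,0,0,0,-2.5,255,0,0,0,0,0,-2.5,255,0,0,0,0,0,-1.7,255,0,0,1,-1.09,4.59,0,255,0,0,1,-1.01,4.61,0,255,0,0,1,-0.93,4.63,0,255,0,0,1,-0.84,4.65,0,255,0,0,1,-0.76,4.66,0,255,0,0,1,-0.68,4.67,0,255]'

```text
time: 22.95
tcp_pos: [0.5314, 0.0484, 0.0885]
tcp_rot: [[-0.993, -0.118, 0.001], [-0.118, 0.993, -0.0], [-0.001, -0.0, -1.0]]
contact_force: [0.5, -0.1, -0.1]
width: 0.0254
gripper_force: 30.0
```

servo_tool --targets '[0,0,1,-0.6,4.68,0,255,0,0,1,-0.52,4.69,0,255,0,0,1,-0.45,4.71,0,255,0,0,0,0,0,0,255,0,0,0,0,0,0,255,0,0,0,0,0,0,255,0,0,0,0,0,0,255,0,0,0,0,0,0,255,0,0,0,0,0,0,255,0,0,0,0,0,0,255]'

```text
time: 24.2
tcp_pos: [0.5328, 0.1885, 0.0879]
tcp_rot: [[-0.998, -0.066, -0.0], [-0.066, 0.998, -0.0], [0.0, -0.0, -1.0]]
contact_force: [-0.6, -0.5, -0.5]
width: 0.0256
gripper_force: 30.0
```

```bash
python3 - <<'E'
from h import *
plan([(532.7,188.6,45,3.8,3,255),(532.7,188.6,24,3.8,4,255)])
E
```

```text
now [532.8 188.5  87.9] yaw 3.79 w 25.6 F 30.0 t 24.20 [-0.6 -0.5 -0.5]
7 rows
0, 0, 0, 0, 0, 1.43, 255,
0, 0, 0, 0, 0, 1.43, 255,
0, 0, 0, 0, 0.01, 1.43, 255,
0, 0, 0, 0, 0, 0.53, 255,
0, 0, 0, 0, 0, 0.52, 255,
0, 0, 0, 0, 0, 0.53, 255,
0, 0, 0, 0, 0, 0.52, 255,
```

servo_tool --targets '[0,0,0,0,0,1.43,255,0,0,0,0,0,1.43,255,0,0,0,0,0,1.43,255,0,0,0,0,0,0.52,255,0,0,0,0,0,0.52,255,0,0,0,0,0,0.52,255,0,0,0,0,0,0.52,255,0,0,0,0,0,0,255,0,0,0,0,0,0,255,0,0,0,0,0,0,255]'

```text
time: 25.45
tcp_pos: [0.5328, 0.1887, 0.0244]
tcp_rot: [[-0.998, -0.066, 0.0], [-0.066, 0.998, 0.0], [-0.0, -0.0, -1.0]]
contact_force: [0.5, -0.1, -0.4]
width: 0.0258
gripper_force: 30.0
```

servo_tool --targets '[0,0,0,0,0,0,132,0,0,0,0,0,0,132,0,0,0,0,0,0,132,0,0,0,0,0,0,132,0,0,0,0,0,-1,132,0,0,0,0,0,-2,132,0,0,0,0,0,-3,132,0,0,0,0,0,-2.5,132,0,0,0,0,0,0,105,0,0,0,0,0,0,105]'

```text
time: 26.7
tcp_pos: [0.5323, 0.1886, 0.109]
tcp_rot: [[-0.998, -0.066, -0.001], [-0.066, 0.998, -0.0], [0.001, -0.0, -1.0]]
contact_force: [-0.2, 0.3, -0.1]
width: 0.0498
gripper_force: 0.0
```

```bash
python3 - <<'E'
from h import *
plan([(546.3,-310.5,90,1.9,10,105)])
E
```

```text
now [532.3 188.6 109. ] yaw 3.80 w 49.8 F 0.0 t 26.70 [-0.2  0.3 -0.1]
10 rows
0, 0, 0.2, 0.19, -4.99, 0.19, 105,
0, 0, 0.2, 0.17, -4.99, 0.19, 105,
0, 0, 0.2, 0.16, -4.99, 0.19, 105,
0, 0, 0.2, 0.14, -4.99, 0.19, 105,
0, 0, 0.2, 0.12, -4.99, 0.19, 105,
0, 0, 0.2, 0.1, -4.99, 0.19, 105,
0, 0, 0.2, 0.09, -4.99, 0.19, 105,
0, 0, 0.2, 0.07, -4.99, 0.19, 105,
0, 0, 0.1, 0.05, -5, 0.19, 105,
0, 0, 0.2, 0.04, -4.99, 0.2, 105,
```

servo_tool --targets '[0,0,0.2,0.19,-4.99,0.19,105,0,0,0.2,0.17,-4.99,0.19,105,0,0,0.2,0.16,-4.99,0.19,105,0,0,0.2,0.14,-4.99,0.19,105,0,0,0.2,0.12,-4.99,0.19,105,0,0,0.2,0.1,-4.99,0.19,105,0,0,0.2,0.09,-4.99,0.19,105,0,0,0.2,0.07,-4.99,0.19,105,0,0,0.1,0.05,-5,0.19,105,0,0,0.2,0.04,-4.99,0.2,105]'

```text
time: 27.95
tcp_pos: [0.5458, -0.3114, 0.0884]
tcp_rot: [[-0.999, -0.033, -0.002], [-0.033, 0.999, 0.002], [0.002, 0.002, -1.0]]
contact_force: [0.4, 0.5, -0.3]
width: 0.0513
gripper_force: 0.0
```

servo_tool --targets '[0,0,0,0,0,0,105,0,0,0,0,0,0,105,0,0,0,0,0,0,105,0,0,0,0,0,1,105,0,0,0,0,0,2,105,0,0,0,0,0,1,105,0,0,0,0,0,0,105,0,0,0,0,0,0,105,0,0,0,0,0,0,105,0,0,0,0,0,0,105]'

```text
time: 29.2
tcp_pos: [0.547, -0.3107, 0.0507]
tcp_rot: [[-0.999, -0.033, 0.001], [-0.033, 0.999, -0.001], [-0.001, -0.001, -1.0]]
contact_force: [0.3, 0.8, 0.3]
width: 0.0512
gripper_force: 0.0
```

```bash
python3 - <<'E'
from h import *
p,d,c=shot('top');cv2.imwrite('pics/t4.png',cv2.resize(p[150:260,200:320],None,fx=5,fy=5)[...,::-1])
plan([(546.3,-310.5,46,1.9,2,105),(546.3,-310.5,5,1.9,3,105)])
E
```

```text
now [ 547.  -310.6   50.6] yaw 1.90 w 51.3 F 0.0 t 29.25 [-0.7 -0.   0.2]
5 rows
0, 0, 0, 0.03, 0.01, 0.23, 105,
0, 0, 0, 0.04, 0, 0.23, 105,
0, 0, 0, 0, 0, 1.37, 105,
0, 0, 0, 0, 0, 1.37, 105,
0, 0, 0, 0, 0, 1.36, 105,
```

View pics/t4.png

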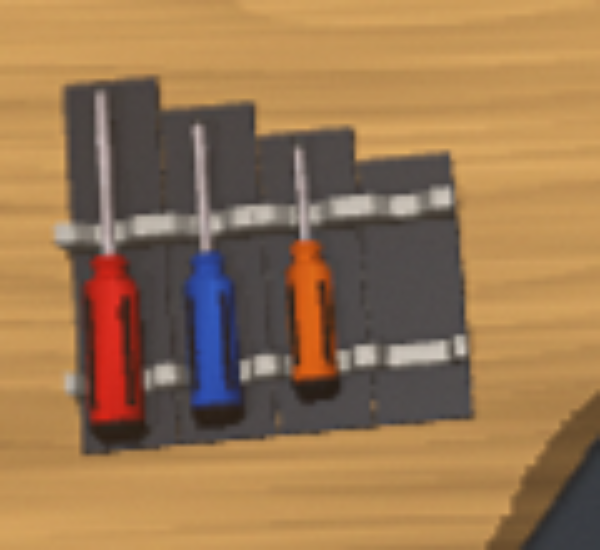

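Red, blue and orange (312,310) are all seated. Now the green one.

servo_tool --targets '[0,0,0,0.03,0,0.23,105,0,0,0,0.04,0,0.23,105,0,0,0,0,0,1.37,105,0,0,0,0,0,1.37,105,0,0,0,0,0,1.33,105,0,0,0,0,0,0,105,0,0,0,0,0,0,255,0,0,0,0,0,0,255,0,0,0,0,0,0,255,0,0,0,0,0,0,255]'

```text
time: 30.5
tcp_pos: [0.5461, -0.3104, 0.0048]
tcp_rot: [[-0.999, -0.033, -0.0], [-0.033, 0.999, -0.0], [0.0, -0.0, -1.0]]
contact_force: [0.4, 0.7, -0.0]
width: 0.0235
gripper_force: 30.0
```

```bash
python3 - <<'E'
from h import *
s=r.read_state();x,y,z=np.array(s['tcp_pos'])*1000
plan([(x,y,88,1.9,4,255),(536.7,128.7,88,3.8,9,255)])
E
```

```text
now [ 546.1 -310.4    4.8] yaw 1.90 w 23.5 F 30.0 t 30.50 [ 0.4  0.7 -0. ]
13 rows
0, 0, 0, 0, 0, -2.08, 255,
0, 0, 0, 0, 0, -2.08, 255,
0, 0, 0, 0, 0, -2.08, 255,
0, 0, 0, 0, 0, -2.08, 255,
0, 0, -0.2, -0.06, 4.88, 0, 255,
0, 0, -0.2, -0.07, 4.88, 0, 255,
0, 0, -0.2, -0.09, 4.88, 0, 255,
0, 0, -0.2, -0.11, 4.88, 0, 255,
0, 0, -0.2, -0.13, 4.88, 0, 255,
0, 0, -0.2, -0.14, 4.88, 0, 255,
0, 0, -0.2, -0.16, 4.88, 0, 255,
0, 0, -0.2, -0.18, 4.87, 0, 255,
0, 0, -0.3, -0.19, 4.87, 0, 255,
```

servo_tool --targets '[0,0,0,0,0,-1.6,255,0,0,0,0,0,-2.5,255,0,0,0,0,0,-2.5,255,0,0,0,0,0,-1.7,255,0,0,-0.2,-0.06,4.88,0,255,0,0,-0.2,-0.07,4.88,0,255,0,0,-0.2,-0.09,4.88,0,255,0,0,-0.2,-0.11,4.88,0,255,0,0,-0.2,-0.13,4.88,0,255,0,0,-0.2,-0.14,4.88,0,255]'

```text
time: 31.75
tcp_pos: [0.5399, -0.0162, 0.0885]
tcp_rot: [[-0.999, -0.054, 0.001], [-0.054, 0.999, -0.0], [-0.001, -0.0, -1.0]]
contact_force: [-0.7, 0.1, -0.4]
width: 0.0234
gripper_force: 30.0
```

servo_tool --targets '[0,0,-0.2,-0.16,4.88,0,255,0,0,-0.2,-0.18,4.87,0,255,0,0,-0.3,-0.19,4.87,0,255,0,0,0,0,0,0,255,0,0,0,0,0,0,255,0,0,0,0,0,0,255,0,0,0,0,0,0,255,0,0,0,0,0,0,255,0,0,0,0,0,0,255,0,0,0,0,0,0,255]'

```text
time: 33.0
tcp_pos: [0.5367, 0.1285, 0.0878]
tcp_rot: [[-0.998, -0.066, -0.0], [-0.066, 0.998, 0.0], [0.0, 0.0, -1.0]]
contact_force: [0.2, 0.1, -0.9]
width: 0.0236
gripper_force: 30.0
```

```bash
python3 - <<'E'
from h import *
plan([(536.7,128.7,45,3.8,3,255),(536.7,128.7,24,3.8,4,255)])
E
```

```text
now [536.7 128.5  87.8] yaw 3.79 w 23.6 F 30.0 t 33.00 [ 0.2  0.1 -0.9]
7 rows
0, 0, 0, 0, 0.01, 1.43, 255,
0, 0, 0, 0, 0, 1.43, 255,
0, 0, 0, 0, 0.01, 1.42, 255,
0, 0, 0, 0, 0, 0.53, 255,
0, 0, 0, 0, 0, 0.52, 255,
0, 0, 0, 0, 0, 0.53, 255,
0, 0, 0, 0, 0, 0.52, 255,
```

servo_tool --targets '[0,0,0,0,0.01,1.43,255,0,0,0,0,0,1.43,255,0,0,0,0,0.01,1.42,255,0,0,0,0,0,0.52,255,0,0,0,0,0,0.52,255,0,0,0,0,0,0.52,255,0,0,0,0,0,0.52,255,0,0,0,0,0,0,255,0,0,0,0,0,0,255,0,0,0,0,0,0,255]'

```text
time: 34.25
tcp_pos: [0.5368, 0.1289, 0.0244]
tcp_rot: [[-0.998, -0.066, 0.0], [-0.066, 0.998, -0.0], [-0.0, -0.0, -1.0]]
contact_force: [-0.5, -0.3, -0.6]
width: 0.0234
gripper_force: 30.0
```

servo_tool --targets '[0,0,0,0,0,0,138,0,0,0,0,0,0,138,0,0,0,0,0,0,138,0,0,0,0,0,0,138,0,0,0,0,0,-1,138,0,0,0,0,0,-2,138,0,0,0,0,0,-3,138,0,0,0,0,0,-3,138,0,0,0,0,0,-3,138,0,0,0,0,0,-3,138]'

```text
time: 35.5
tcp_pos: [0.5365, 0.1288, 0.1759]
tcp_rot: [[-0.998, -0.066, 0.001], [-0.066, 0.998, -0.0], [-0.001, -0.0, -1.0]]
contact_force: [0.8, 0.5, -0.1]
width: 0.0401
gripper_force: 0.0
```

servo_tool --targets '[0,0,0,-2,-4,0,138,0,0,0,-2,-4,0,138,0,0,0,-2,-4,0,138,0,0,0,-1,-4,0,138,0,0,0,0,-4,0,138,0,0,0,0,0,0,138,0,0,0,0,0,0,138,0,0,0,0,0,0,138,0,0,0,0,0,0,138,0,0,0,0,0,0,138]'

```text
time: 36.75
tcp_pos: [0.6198, -0.0653, 0.1743]
tcp_rot: [[-0.998, -0.067, -0.0], [-0.067, 0.998, 0.0], [0.0, 0.0, -1.0]]
contact_force: [-0.0, -0.3, 0.3]
width: 0.0402
gripper_force: 0.0
```

```bash
python3 - <<'E'
from h import *
p,d,c=shot('top');a=cv2.resize(p[150:260,200:320],None,fx=3.3,fy=5)
q,_,_=shot('scene');b=cv2.resize(q[140:220,300:420],None,fx=3.3,fy=6.875)
cv2.imwrite('pics/f.png',np.hstack([a,b])[...,::-1])
w,d,cam=shot('wrist');K,Rw,o=cam
v,u=np.mgrid[0:400,0:640];P=((np.stack([u,v,np.ones_like(u)],-1)@np.linalg.inv(K).T)*d[...,None])@Rw.T+o
th=np.radians(3.81);x=(P[...,0]*np.cos(th)+P[...,1]*np.sin(th))*1000-510.1;y=(-P[...,0]*np.sin(th)+P[...,1]*np.cos(th))*1000
for k,yy in zip(HUE,[272.8,212.8,152.8,92.8]):
    z=[]
    for lo,hi in((-10,10),(30,50),(90,105)):
        m=(x>lo)&(x<hi)&(abs(y-yy)<20)&(d>0)&(P[...,2]<.08)
        zz=P[m][:,2]*1000
        z.append(np.percentile(zz,97).round(1) if m.sum()>10 else None)
    print(k,'top z handle/front/shank',z,'expect',22+W[k],22+W[k],22+W[k]/2+{30:4,28:3.5,26:3,24:2.5}[W[k]])
E
```

```text
red top z handle/front/shank [None, None, None] expect 52 52 41.0
blue top z handle/front/shank [None, None, np.float64(9.4)] expect 50 50 39.5
orange top z handle/front/shank [np.float64(43.7), np.float64(47.4), np.float64(44.0)] expect 48 48 38.0
green top z handle/front/shank [np.float64(47.5), np.float64(47.4), np.float64(44.4)] expect 46 46 36.5
```

View pics/f.png

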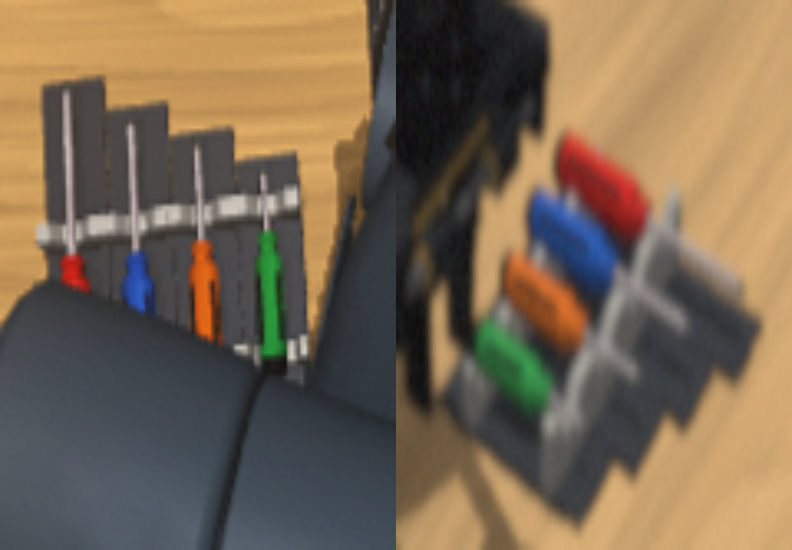

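All four drivers lie level in their cradles, in order: red, blue, orange, green. The gripper is clear of everything, so I'm handing in.

```bash
python3 -c "
from workcell import r
print(r.job_done())"
```

```text
the job is handed in; nothing more can be done
None
```

All four screwdrivers are in the rack, one per cradle from left to right: red, blue, orange, green. I handed the job in at about 37 s, and the truck and bottle were not touched.

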